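Find and mark a moped flywheel's run-out on the truing stand

ROBOT

A 6-joint arm with a two-finger parallel gripper is mounted at the origin on the work surface. World frame = base frame: x ahead of the robot, y to its left, z up, the work surface at z = 0. Lengths are in mm, angles in rad, forces in N, time in s.
With the tool pointing down it reaches from about 350 to 850 mm from the base axis. Payload 8.1 kg.
Tool frame: the origin (TCP) lies midway between the tips of the shut fingers; the grasp point (between the pads) lies 19 mm behind it; y points along the fingers, x is the direction in which the jaws open and shut, and the axes are right-handed (so a half turn about y gives the same grasp; the last joint's range is limited). The gripper opens to 85 mm and grips with 20 to 120 N. Pads are 22 mm wide; open, the fingers measure 114 mm over their backs; the gripper's body (76 mm by 85 mm) begins 54 mm behind the grasp point. The pads swing forward as they close: fully open they stand 13 mm farther back than shut.
Start: joints at [1.088, 0.13, 1.488, -0, 1.523, -0.085], TCP at [232.414, 553.163, 231.292] pointing down, gripper open.
Joint ranges: [-2.96, 2.96], [-0.89, 2.26], [0.02, 2.5], [-1.34, 4.48], [0, 2.73], [-2.66, 2.66]. Speed limits (rad/s): [2.39, 2.39, 2.79, 3.14, 3.14, 3.14].

INTERFACE

Orientations are given as a unit quaternion [x, y, z, w].
In Python, from cell import state, camera, get_calibration, finish_job gives the robot as it stands.
- The arm moves only by the tool play_rows, never from a script. Its argument "series" is a list of rows, each a list of 7 numbers: the shift along the tool's x, y, z in mm, then the turn, a rotation vector about the tool's x, y, z in rad, then the opening in per cent of the stroke, from 0 (shut) to 100 (fully open). A call has 1 to 20 rows; each row is the pose to reach, as a shift and turn from the pose measured when the call began, along the tool's axes at that moment; what a row does not reach only later rows make up. A row lasts 1/8 s, in which the tool goes at most 62.5 mm and 10.7 degrees, less where a joint would pass 70% of its speed; a pose out of reach is approached as far as the arm can. A call with a gripper value outside its range is refused whole. The fingers move at their own pace and stop on an object; "force" is the grip in N (left out, the last holds). Time passes only in rows, so rows that repeat a pose let the fingers close. It gives the time, the measured TCP pose, the force and the opening at its end, in the units of the state.
- state(): the state, without advancing time (a new reading comes with each control period).
- camera(name): name is "side" or "top"; returns the picture (400x640x3 uint8, red, green, blue); there is no depth.
- get_calibration(name): a dict with "vertical_fov" (degrees; the focal length in pixels is half the picture's height over the tangent of half this angle, whatever the lens; pixels are square), "cx", "cy" (the principal point, pixels), "distortion" ([k1, k2, p1, p2, k3] as OpenCV has them; the pictures are not rectified), "position" and "orientation" of the camera in the world. Camera axes: x right, y up, looking along -z (the intrinsics and any distortion apply to the point x, -y, -z); pixel columns grow to the right and rows downward; lengths in mm; the calibration is good to about 2 mm. A picture is of the moment at which its call begins. get_calibration takes no time and is no camera call.
- finish_job(): hands the job in, once; it reports no verdict.
The state is a dict: "time_s": time; "qpos": joint angles; "dq": joint speeds; "joint_efforts": joint torques, N m; "eef_pos": TCP position; "orientation": TCP orientation; "contact_force": force on the tool from outside, world axes, zero at the start; "torque": the same for the moment, N m; "width": finger opening in mm.
Only numpy, scipy, OpenCV 4.12 (cv2) and the standard library are available. Lean on these libraries where they do the work, as an engineer would, in place of code of your own. Each camera call takes 0.05 s, during which the arm holds its last target. There are 200 camera calls.

TASK

Slide the dial gauge all the way in so its plunger presses on the flywheel's rim, then turn the flywheel by its crank knob and leave it where the gauge reads highest. Only then push the marking slide opposite, under the lamp, right to its end and let it spring back home. Leave the gauge in, the wheel at its high spot, and the spanner, can and tray where they are.

Things in the scene. Friction and masses are not known exactly. Their poses are not given: they have to be found in the camera images.
- stand: truing stand, fixed to the bench: grey bed plate 170 x 500 x 12 mm. Origin: under its centre, on the flywheel's vertical spindle axis, at bench height. z up; y runs along the plate from the gauge (-y end) to the marking slide (+y end); x points away from the robot, within about 20 degrees.
- axis (a point): spindle axis at the top of the dark hub cap (112 mm across), 63 mm above the bench; a 22 mm nut stands 14 mm above it. Below lies the flat steel flywheel, 150 mm across, rim 25 to 55 mm above the bench. The rim is round but 3 mm off-centre, to an unknown side that differs each time: the reading rises and falls smoothly like a cosine once per turn, over 6 mm. Cap and rim turn together.
- wheel (a joint): turn of the flywheel about its spindle, rad, counter-clockwise from above positive; no end stops. Its friction (about 0.06 N m) holds it where it is left. At 0 the crank knob lies at the stand's +x side of the axis. It says nothing about where the high spot is.
- knob_mid (a point): centre, half-way up, of the crank knob: an upright black cylinder 18 mm in diameter, 65 to 101 mm above the bench, on the hub cap 40 mm from the spindle axis. It spins freely on its own pin, so the gripper can hold it without turning all the way round; carrying it round the axis turns the flywheel.
- carriage (a joint): slide of the gauge's carriage along the stand's +y axis, m: 0 = backed off, 0.025 = fully in (end stop). It starts backed off and stays where it is left (friction 4 N). Fully in, the plunger is pressed in by 4 to 10 mm, depending on where the rim stands.
- gauge_paddle (a point): grip point of the gauge carriage's paddle, at the stand's -y end: an upright black plate 12 mm thick (along the stand's x), 20 mm wide (along y), from 26 to 90 mm above the bench; this point is 75 mm above the bench, on its middle line. The round dial (76 mm across, top 69 mm above the bench) is centred 77 mm from it towards the wheel; both move with the carriage.
- tip (a point): tip of the gauge's plunger, a 10 mm steel ball 40 mm above the bench pointing along the stand's +y at the spindle axis. A light spring (under 0.6 N) pushes it out towards the wheel.
- needle (a joint): dial reading: angle of the black needle (long end 30 mm from its pivot) on the upward-looking white dial, rad, clockwise from above; 0.4 rad per mm the plunger is pressed in, 0 with the plunger free, when the long end points along the stand's +y, at the wheel. The larger, the higher the rim at the gauge.
- mark (a joint): marking slide, m: 0 = home, 0.018 = end of its stroke, with its point at the rim. It is pushed along the stand's -y, towards the wheel; the spring pushes back with 2 N at home to 5.6 N at the end and returns it when let go. Across the wheel from the gauge.
- mark_paddle (a point): grip point of the marking slide's paddle, at the stand's +y end: an upright black plate 22 mm wide (along the stand's x), 12 mm thick (along y), its top 84 mm and its foot 44 mm above the bench; this point is 66 mm above the bench, on its middle line, and moves with the slide.
- spanner: bystander: steel spanner 160 mm long lying on the bench on the robot's side of the stand; origin under its centre.
- can: bystander: plain aluminium can, 54 mm in diameter, 100 mm high, beyond the stand; origin under its centre.
- tray: bystander: open steel tray 90 x 120 x 30 mm beyond the stand; origin under its centre.
- lamp (a point): middle of the underside of the grey lamp fixed above the marking slide, 158 mm above the bench; the lamp reaches 32 mm from it along the stand's x and 58 mm along y, top at 190 mm. A gripper cannot come straight down on the marking paddle; leaning back about 35 degrees (fingers pointing forward and down, coming from the robot's side) it can. Upright 60 x 20 mm at the lamp's outer end.

How it is judged (in metres and radians):
On the way, in this order (a step that is already met when the one before it is completed fails the run):
1. the gauge is slid fully in (within 1.5 mm of its stop) (value of joint carriage above 0.0235 m), for 0.2 s.
2. the flywheel is left standing, not touched, with its high spot at the gauge: the reading within 0.25 mm (0.1 rad of the needle) of the highest, that is within about 23 degrees of turn (value of joint carriage above 0.0235 m and y of tip in the frame of stand below -0.07764 m and velocity of joint wheel between -0.05 and 0.05 rad/s and contact force between the fingers and wheel below 0.3 N), for 0.3 s.
3. the marking slide is pushed to its end (within 1.5 mm) with the high spot at the gauge (value of joint carriage above 0.0235 m and y of tip in the frame of stand below -0.07764 m and value of joint mark above 0.0165 m), for 0.05 s.
At the end, for the whole second after the job is handed in: the gauge is in (within 1.5 mm of its stop), the flywheel rests with its high spot at the gauge (plunger within 0.25 mm of the highest reading, about 23 degrees of turn either way), and the marking slide is back home (within 1.5 mm) (value of joint carriage above 0.0235 m and y of tip in the frame of stand below -0.07764 m and velocity of joint wheel between -0.05 and 0.05 rad/s and value of joint mark below 0.0015 m); the robot touches nothing.
It fails at once if the marking slide is pushed more than 10 mm while the high spot is not at the gauge (value of joint mark above 0.01 m and (not (y of tip in the frame of stand below -0.07764 m) or not (value of joint carriage above 0.0235 m))).
It fails at once if the spanner is moved more than 20 mm (distance of spanner from where it was at the start of the episode above 0.02 m).
It fails at once if the can is moved more than 20 mm (distance of can from where it was at the start of the episode above 0.02 m).
It fails at once if the tray is moved more than 20 mm (distance of tray from where it was at the start of the episode above 0.02 m).
It also fails if it takes over 58 s, if anything falls off the work surface, if the arm or the gripper's body presses on something with over 40 N, if the wrist force passes 120 N, or if a joint passes its speed limit or range.

## Working session

There is one attempt and no reset: what is moved stays moved. The work goes in short steps, Python scripts to look and compute and a tool call to move; the robot and the scene stay as the last step left them, time stands still between calls to the robot, and variables do not carry over. Pictures are saved under pics/ and viewed, about 8 in all and at most 12, crops included, and the job is handed in when it is done.

Besides the shell and the picture viewer there is one more tool, called after "Emit:" by a JSON object that holds its "fn" and its "kwargs", one argument or row to a line. play_rows: Moves the arm, as the interface text tells. Its arguments: {"type":"object","properties":{"series":{"type":"array"},"force":{"type":"number"}},"required":["series"]}

```bash
mkdir -p pics; ls
python3 - <<'E'
from cell import *
import cv2
for n in ("top","side"):
    cv2.imwrite(f"pics/{n}0.png",camera(n)[:,:,::-1]); print(n,get_calibration(n))
print(state())
E
```

```text
pics
top {'vertical_fov': 56.14357303061178, 'cx': 322.92067641225105, 'cy': 201.45810077471893, 'distortion': array([-0.00466364,  0.        ,  0.        ,  0.        ,  0.        ]), 'position': array([440.784299  ,   3.31690741, 866.56819279]), 'orientation': array([ 0.06062715, -0.0739819 , -0.7033832 ,  0.70434587])}
side {'vertical_fov': 43.606044281356965, 'cx': 317.5775810589214, 'cy': 194.9766921076, 'distortion': array([-0.04509374,  0.        ,  0.        ,  0.        ,  0.        ]), 'position': array([ 566.45712821, -878.55030647,  850.29518911]), 'orientation': array([ 0.42103366, -0.0120659 , -0.01182733,  0.90688764])}
{'time_s': 0.1, 'qpos': array([ 1.08759864e+00,  1.31134482e-01,  1.48921018e+00,  6.07796799e-06,
        1.52297054e+00, -8.53669728e-02]), 'dq': array([-0.00013622, -0.00213408, -0.00091654, -0.00075827,  0.00152829,
        0.00133698]), 'joint_efforts': array([ 6.36968925e-04, -5.70951498e+01, -5.01942015e+01, -2.15153700e-04,
        7.94749096e-03,  4.50919430e-06]), 'eef_pos': array([232.17532248, 552.71071452, 230.29828756]), 'orientation': array([ 0.58923437,  0.39080225, -0.39187258, -0.58865299]), 'contact_force': array([ 0.25721462,  0.56400655, -0.17761969]), 'torque': array([-0.01133347,  0.00781522,  0.02632807]), 'width': 85.50397260918726}
```

View pics/top0.png

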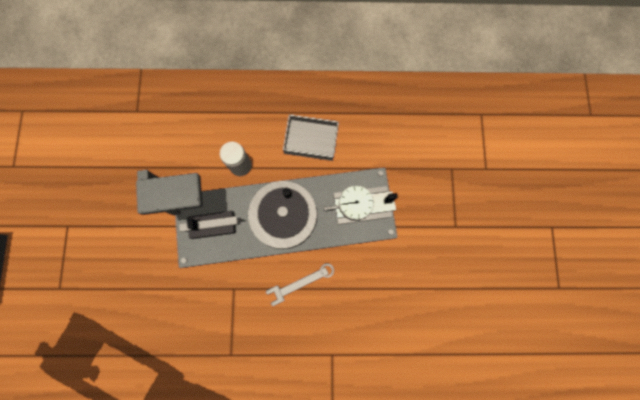

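View pics/side0.png

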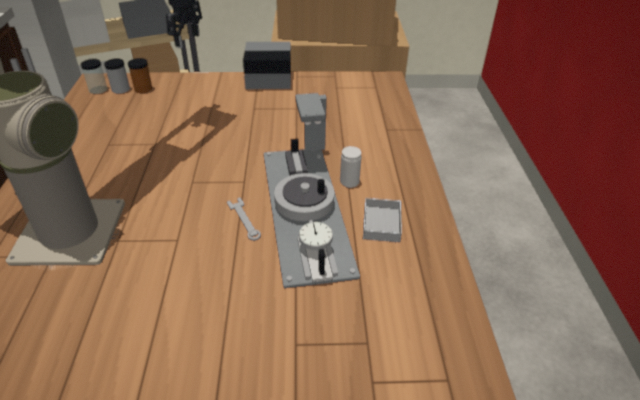

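```bash
cat > h.py <<'E'
import numpy as np, cv2
from cell import *
from scipy.spatial.transform import Rotation as R
def K(c): f=200/np.tan(np.radians(c["vertical_fov"])/2); return np.array([[f,0,c["cx"]],[0,f,c["cy"]],[0,0,1.]])
def proj(n,P):
    c=get_calibration(n); q=R.from_quat(c["orientation"]).inv().apply(np.atleast_2d(P)-c["position"])*[1,-1,-1]
    return cv2.projectPoints(q,np.zeros(3),np.zeros(3),K(c),c["distortion"])[0][:,0]
def unproj(n,uv,z):
    c=get_calibration(n); d=cv2.undistortPoints(np.array([[uv]],float),K(c),c["distortion"])[0,0]
    d=R.from_quat(c["orientation"]).apply([d[0],-d[1],-1]); p=c["position"]; return p+d*(z-p[2])/d[2]
def crop(n,x0,y0,w,h,s,name,im=None):
    im=camera(n) if im is None else im
    cv2.imwrite(f"pics/{name}.png",cv2.resize(im[y0:y0+h,x0:x0+w,::-1],None,fx=s,fy=s,interpolation=cv2.INTER_CUBIC))
def S2W(p,s): # s=(x,y,yaw)
    c,n=np.cos(s[2]),np.sin(s[2]); p=np.atleast_2d(p).astype(float); return np.c_[s[0]+c*p[:,0]-n*p[:,1],s[1]+n*p[:,0]+c*p[:,1],p[:,2]]
def tool(d): # world shift -> tool axes now
    return R.from_quat(state()["orientation"]).inv().apply(d)
E
python3 - <<'E'
from h import *
t=cv2.imread("pics/top0.png")[:,:,::-1]; s=cv2.imread("pics/side0.png")[:,:,::-1]
a=cv2.resize(t[160:275,130:410],None,fx=2.85,fy=2.85,interpolation=2)
b=cv2.resize(s[85:290,220:420],None,fx=2.9,fy=2.9,interpolation=2)
cv2.imwrite("pics/a.png",a[:,:,::-1]);cv2.imwrite("pics/b.png",b[:,:,::-1])
E
```

```text
(no output)
```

View pics/a.png

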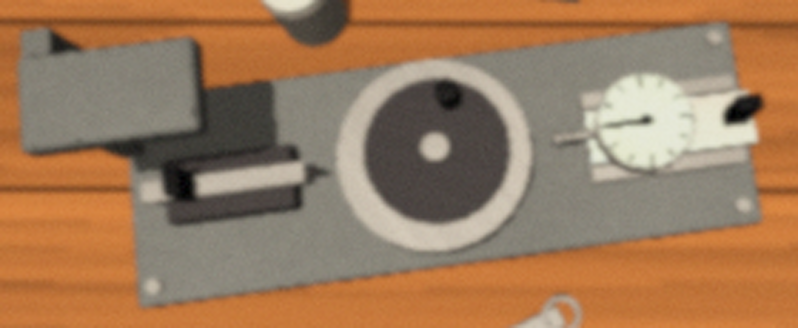

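View pics/b.png

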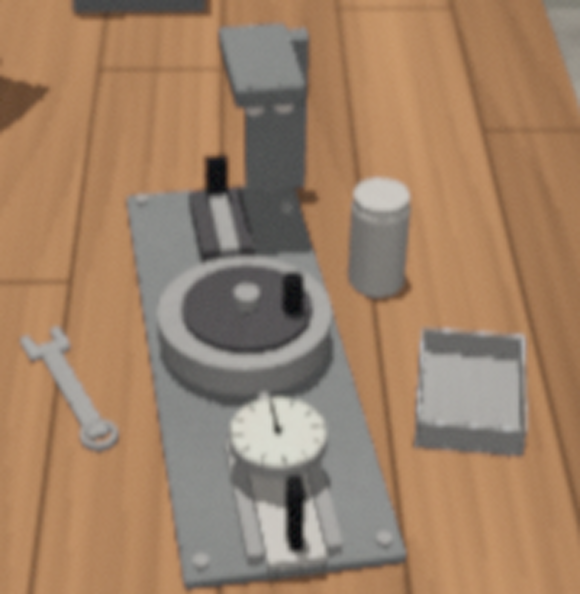

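Run:
```python
from h import *
from scipy.optimize import least_squares
T=lambda u,v:(130+u/2.85,160+v/2.85); S=lambda u,v:(220+u/2.9,85+v/2.9)
obs=[("top",T(434,146),(0,0,77)),("top",T(727,24),(85,-250,12)),("top",T(760,220),(-85,-250,12)),("top",T(141,305),(-85,250,12)),
("side",S(247,290),(0,0,77)),("side",S(130,198),(-85,250,12)),("side",S(187,584),(-85,-250,12)),("side",S(403,553),(85,-250,12))]
kn=[("top",T(449,93)),("side",S(293,277))]
def f(s):
    r=[proj(n,S2W(p,s))[0]-uv for n,uv,p in obs]
    r+=[proj(n,S2W((40*np.cos(s[3]),40*np.sin(s[3]),101),s))[0]-uv for n,uv in kn]
    return np.ravel(r)
o=least_squares(f,[440,40,0,0]);s=o.x
print(s,np.degrees(s[2:]),"\n",o.fun.reshape(-1,2).round(1))
np.save("s.npy",s)
for n,uv in (("top",T(742,107)),("side",S(296,480))): print("gp",n,unproj(n,uv,90))
print("gauge pad S guess from dial",unproj("top",T(648,120),69),unproj("side",S(277,430),69))
print("mark",unproj("side",S(217,158),84),unproj("side",S(217,190),66))
inv=lambda w:R.from_euler("z",-s[2]).apply(np.r_[w[:2]-s[:2],w[2]]).round(1)
print(inv(unproj("top",T(742,107),90)),inv(unproj("side",S(296,480),90)),inv(unproj("top",T(648,120),69)),inv(unproj("side",S(277,430),69)),inv(unproj("side",S(217,158),84)))
q=R.from_quat(state()["orientation"]);print(q.as_matrix().round(3))
```

```text
[ 5.73468374e+02  7.42332901e+01  1.34196929e-01 -4.53144696e-01] [  7.68891765 -25.96327858] 
 [[ 0.3 -0.8]
 [ 0.7 -2.1]
 [ 1.4  0.1]
 [-1.5 -0. ]
 [-0.8  0.2]
 [-1.9 -1.7]
 [-2.2 -1.1]
 [ 0.7  0.1]
 [ 0.4 -2. ]
 [-0.8  0. ]]
gp top [ 599.60762908 -154.52370001   90.        ]
gp side [ 607.67319595 -158.45838531   90.        ]
gauge pad S guess from dial [593.55538173 -86.60330429  69.        ] [596.27566379 -85.80726427  69.        ]
mark [549.50309973 264.30783773  84.        ] [549.28551071 237.60844241  66.        ]
[  -4.7 -230.2   90. ] [   2.8 -235.2   90. ] [  -1.6 -162.1   69. ] [   1.2 -161.7   69. ] [  1.7 191.6  84. ]
[[ 0.387 -0.001 -0.922]
 [ 0.922 -0.002  0.387]
 [-0.002 -1.     0.   ]]
```

```bash
cat >> h.py <<'E'
DOWN=np.array([[1,0,0],[0,0,1],[0,-1,0]],float) # cols: x=stand x, y=down, z=stand y
def row(p,M=DOWN):
    s=np.load("s.npy"); st=state(); q=R.from_quat(st["orientation"])
    w=S2W(p,s)[0]; Q=R.from_euler("z",s[2])*R.from_matrix(M)
    print("row",q.inv().apply(w-st["eef_pos"]).round(1),(q.inv()*Q).as_rotvec().round(3),"world",w.round(1))
def now():
    s=np.load("s.npy"); st=state(); q=R.from_euler("z",-s[2])
    p=q.apply(np.r_[st["eef_pos"][:2]-s[:2],st["eef_pos"][2]]); print("t",round(st["time_s"],2),"tcp in stand",p.round(1),"F(stand)",q.apply(st["contact_force"]).round(1),"w",round(st["width"],1)); return p
E
python3 - <<'E'
from h import *
now();row((0,-239,130))
E
```

```text
t 0.1 tcp in stand [-274.2  519.8  230.3] F(stand) [ 0.3  0.5 -0.2] w 85.5
row [-514.7  101.1 -621.3] [ 1.000e-03  1.039e+00 -2.000e-03] world [ 605.4 -162.6  130. ]
```

Emit:
{"fn": "play_rows", "kwargs": {
  "series": [
    [-515,0,-621,0,1.039,0,60],
    [-515,0,-621,0,1.039,0,60],
    [-515,0,-621,0,1.039,0,60],
    [-515,0,-621,0,1.039,0,60],
    [-515,0,-621,0,1.039,0,60],
    [-515,0,-621,0,1.039,0,60],
    [-515,0,-621,0,1.039,0,60],
    [-515,0,-621,0,1.039,0,60],
    [-515,0,-621,0,1.039,0,60],
    [-515,0,-621,0,1.039,0,60],
    [-515,0,-621,0,1.039,0,60],
    [-515,0,-621,0,1.039,0,60],
    [-515,0,-621,0,1.039,0,60],
    [-515,0,-621,0,1.039,0,60],
    [-515,50,-621,0,1.039,0,60],
    [-515,100,-621,0,1.039,0,60],
    [-515,100,-621,0,1.039,0,60]
  ]
}}

```text
time_s: 2.22
eef_pos: [601.1, -160.7, 125.6]
orientation: [-0.704, -0.044, 0.051, 0.707]
contact_force: [-0.6, -0.8, -0.3]
width: 51.3
```

Run:
```python
from h import *
now();row((0,-239,58))
crop("side",230,150,180,150,4,"c")
```

```text
t 2.23 tcp in stand [  -4.1 -236.5  125.6] F(stand) [-0.7 -0.7 -0.3] w 51.3
row [ 4.8 67.6 -2.7] [-0.004  0.    -0.01 ] world [ 605.4 -162.6   58. ]
```

View pics/c.png

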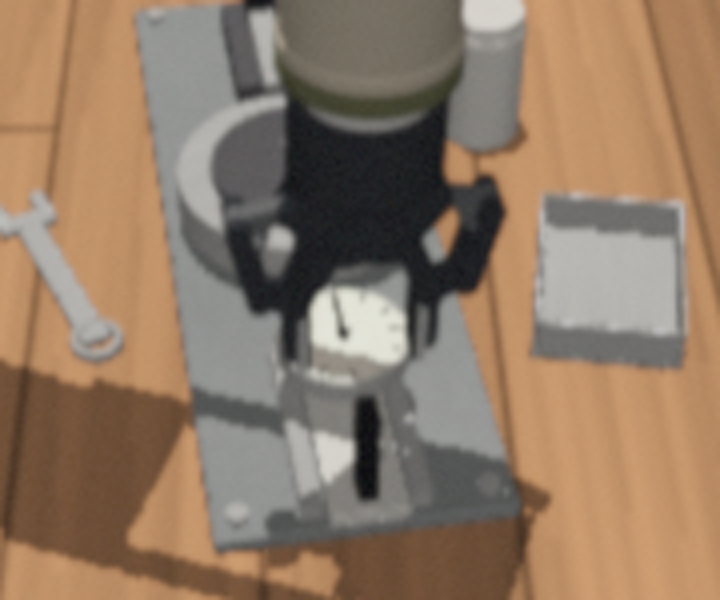

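Emit:
{"fn": "play_rows", "kwargs": {
  "series": [
    [5,35,-3,0,0,0,60],
    [5,67,-3,0,0,0,60],
    [5,67,-3,0,0,0,60],
    [5,67,-3,0,0,0,0],
    [5,67,-3,0,0,0,0],
    [5,67,-3,0,0,0,0],
    [5,67,-3,0,0,0,0],
    [5,67,-3,0,0,0,0],
    [5,67,-3,0,0,0,0]
  ],
  "force": 25
}}

```text
time_s: 3.4
eef_pos: [607.0, -164.9, 65.4]
orientation: [0.706, 0.045, -0.05, -0.705]
contact_force: [-18.5, -0.6, 16.4]
width: 11.8
```

Run:
```python
from h import *
now();row((0,-239,58))
```

```text
t 3.4 tcp in stand [   1.2 -241.5   65.4] F(stand) [-18.4   1.9  16.4] w 11.8
row [-1.2  7.4  2.5] [ 0.     0.    -0.008] world [ 605.4 -162.6   58. ]
```

Emit:
{"fn": "play_rows", "kwargs": {
  "series": [
    [-2,-2,2,0,0,0,0],
    [-2,-2,6,0,0,0,0],
    [-2,-2,10,0,0,0,0],
    [-2,-2,14,0,0,0,0],
    [-2,-2,18,0,0,0,0],
    [-2,-2,22,0,0,0,0],
    [-2,-2,25,0,0,0,0],
    [-2,-2,28,0,0,0,0],
    [-2,-2,28,0,0,0,0]
  ]
}}

```text
time_s: 4.53
eef_pos: [603.6, -142.0, 68.1]
orientation: [0.708, 0.046, -0.048, -0.703]
contact_force: [12.5, -20.1, -20.3]
width: 11.5
```

Run:
```python
from h import *
now()
```

```text
t 4.53 tcp in stand [   0.9 -218.3   68.1] F(stand) [  9.7 -21.6 -20.3] w 11.5
```

Emit:
{"fn": "play_rows", "kwargs": {
  "series": [
    [0,0,8,0,0,0,0],
    [0,0,10,0,0,0,0],
    [0,0,10,0,0,0,0]
  ]
}}

```text
time_s: 4.9
eef_pos: [603.3, -138.4, 69.1]
orientation: [0.712, 0.046, -0.046, -0.699]
contact_force: [5.0, -26.0, -13.5]
width: 11.4
```

Run:
```python
from h import *
now(); row((0,-214,80))
```

```text
t 4.9 tcp in stand [   1.1 -214.7   69.1] F(stand) [  1.5 -26.5 -13.5] w 11.4
row [ -1.1 -10.9   0.5] [ 0.017 -0.003 -0.001] world [ 602.1 -137.8   80. ]
```

Emit:
{"fn": "play_rows", "kwargs": {
  "series": [
    [0,0,0,0,0,0,50],
    [0,0,0,0,0,0,50],
    [0,0,0,0,0,0,50],
    [0,-45,0,0,0,0,50],
    [0,-90,0,0,0,0,50],
    [-60,-100,50,0,0,0,50],
    [-120,-100,100,0,0,0,50],
    [-120,-100,130,0,0,0,50],
    [-120,-100,130,0,0,0,50]
  ]
}}

```text
time_s: 6.02
eef_pos: [465.3, -20.6, 167.0]
orientation: [0.711, 0.048, -0.047, -0.7]
contact_force: [0.6, 0.9, 0.2]
width: 42.6
```

Run:
```python
from h import *
now()
a=camera("top"); b=camera("side")
print("dial centre px",proj("top",S2W((0,-137,69),np.load("s.npy"))),proj("side",S2W((0,-137,69),np.load("s.npy"))))
A=cv2.resize(a[165:255,220:420],None,fx=4,fy=4,interpolation=2); B=cv2.resize(b[170:270,240:440],None,fx=4,fy=4,interpolation=2)
cv2.imwrite("pics/t1.png",np.vstack([A[:300],B[70:370]])[:,:,::-1]); cv2.imwrite("pics/top1.png",a[:,:,::-1]);cv2.imwrite("pics/side1.png",b[:,:,::-1])
```

```text
t 6.03 tcp in stand [-119.9  -79.5  167. ] F(stand) [0.7 0.9 0.2] w 42.6
dial centre px [[345.83972691 202.8654639 ]] [[313.22871223 225.74147318]]
```

View pics/t1.png

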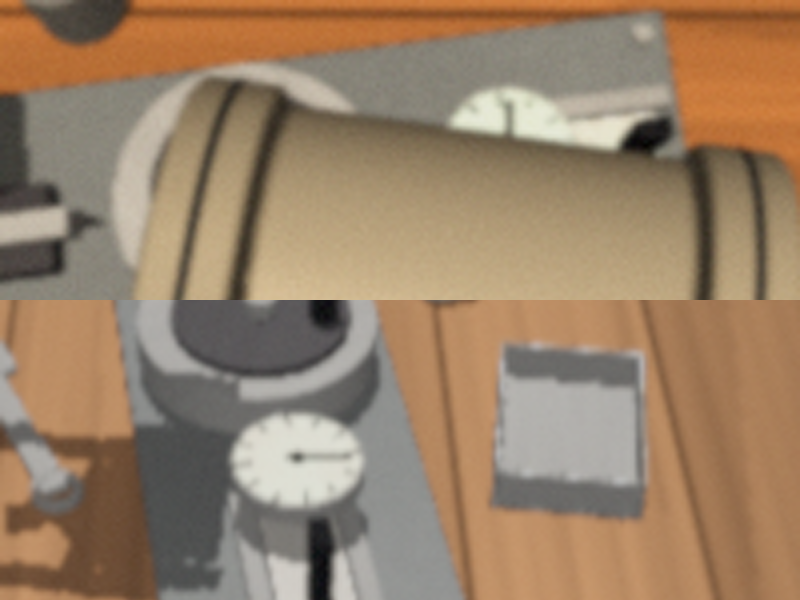

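```bash
cat >> h.py <<'E'
def w2s(w):
    s=np.load("s.npy"); return R.from_euler("z",-s[2]).apply(np.r_[w[:2]-s[:2],w[2]]).round(1)
def needle(pv,tp,n="side",z=70):
    a,b=w2s(unproj(n,pv,z)),w2s(unproj(n,tp,z)); d=b-a; print("pivot",a,"needle",np.arctan2(d[0],d[1])%(2*np.pi),"len",np.hypot(*d[:2]))
E
python3 - <<'E'
from h import *
T=lambda u,v:(130+u/2.85,160+v/2.85); S=lambda u,v:(220+u/2.9,85+v/2.9)
needle((240+298/4,170+227/4),(240+355/4,170+226/4))
needle(S(277,430),S(269,398))
print("knob",w2s(unproj("top",T(449,93),101)),w2s(unproj("side",S(293,277),101)))
print("nut",w2s(unproj("top",T(434,146),77)),w2s(unproj("side",S(247,290),77)))
c,s=np.cos(np.radians(64)),np.sin(np.radians(64))
M=np.array([[c,0,-s],[s,0,c],[0,-1,0]])
row((36,-17.5,150),M)
E
```

```text
pivot [   2.1 -141.7   70. ] needle 1.6986221905507493 len 32.16240040792975
pivot [   1.  -162.7   70. ] needle 6.272136033100217 len 36.20220987729891
knob [ 31.7 -16.1 101. ] [ 38.  -17.7 101. ]
nut [-1.6  0.9 77. ] [ 2.   0.4 77. ]
row [153.9  16.6  65.1] [ 0.016 -1.118 -0.009] world [611.5  61.7 150. ]
```

Run:
```python
from h import *
P=[]
for f,c in (("side0",(316,234)),("side1",(313,227))):
    im=cv2.imread(f"pics/{f}.png").astype(int); m=(im.min(2)>185).astype(np.uint8); m[:c[1]-15]=0;m[c[1]+14:]=0;m[:,:c[0]-20]=0;m[:,c[0]+21:]=0
    m=cv2.morphologyEx(m,cv2.MORPH_CLOSE,np.ones((5,5))); ct=max(cv2.findContours(m,0,1)[0],key=cv2.contourArea); e=cv2.fitEllipse(cv2.convexHull(ct)); print(f,e); P.append(w2s(unproj("side",e[0],69))); print(P[-1])
print(P[1]-P[0])
```

```text
side0 ((315.49163818359375, 233.35427856445312), (21.673768997192383, 31.312374114990234), 90.05340576171875)
[   1.1 -161.9   69. ]
side1 ((313.818603515625, 227.14915466308594), (21.584529876708984, 30.861997604370117), 90.05004119873047)
[   0.6 -141.7   69. ]
[-0.5 20.2  0. ]
```

Emit:
{"fn": "play_rows", "kwargs": {
  "series": [
    [154,0,65,0,-1.118,0,45],
    [154,0,65,0,-1.118,0,45],
    [154,0,65,0,-1.118,0,45],
    [154,0,65,0,-1.118,0,45],
    [154,0,65,0,-1.118,0,45],
    [154,0,65,0,-1.118,0,45],
    [154,17,65,0,-1.118,0,45],
    [154,17,65,0,-1.118,0,45]
  ]
}}

```text
time_s: 7.12
eef_pos: [610.4, 61.0, 146.6]
orientation: [0.579, 0.409, -0.417, -0.569]
contact_force: [-0.5, 0.6, -0.9]
width: 38.7
```

Run:
```python
from h import *
now()
c,s=np.cos(np.radians(64)),np.sin(np.radians(64))
M=np.array([[c,0,-s],[s,0,c],[0,-1,0]])
row((36,-17.5,74),M)
crop("side",260,130,130,110,5,"d")
```

```text
t 7.12 tcp in stand [ 34.9 -18.  146.6] F(stand) [-0.4  0.7 -0.9] w 38.7
row [ 2.2 72.6 -0.4] [ 0.005 -0.005 -0.017] world [611.5  61.7  74. ]
```

View pics/d.png

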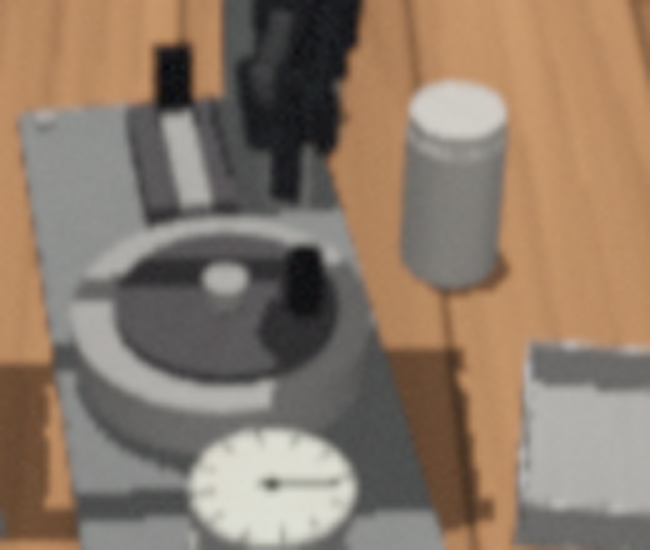

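Run:
```python
from h import *
cv2.imwrite("pics/top2.png",camera("top")[:,:,::-1])
P=[]
for f,c,x1 in (("top0",(356,202),373),("top2",(347,203),364)):
    im=cv2.imread(f"pics/{f}.png").astype(int); 
    print("\n".join("".join("#" if v>200 else "+" if v>170 else "-" if v>120 else "." for v in r) for r in im.min(2)[180:226,325:400]))
```

```text
.---.-..-..-.--...---.--------------------------------------...............
...---.--..-..------.-.-------.----------------------------................
.-.-......-...-...-.-----------.-----------------------------..............
.....-..-...----...----.-------.---------------------------................
..-.-...-..-.-..----.--.--------------------------------.----..............
.......-.----..----.------------------------------------------.............
....-...-...-.-----------------+++-+---------------------------............
-..-.--.---.....--------+++++-++#++++--------------------------............
--..-....----..-..----++####+-+####+++++-----------------------............
--.....--..-..-------++#####+++####++++#+++--------------------............
-..........---.-----++++#####++####+++####++-------------------............
----..-------------+#+++###################++--------------------..........
--.-....----------+########################++----------------++----........
.-...------------++######################+++++--------+++++++++--..........
--.---.----+++++-++#################
[... 5191 characters left out ...]
---------.......
...+###+-..--+++++#####+++####++--+++++++++++++++-------------------.......
...-++---....--+++#####+++++++----++++++++++---------------.----.---.......
....----......----+++##+---------+++++-------------.-..-..----------.......
......----..----.---------------------------.-----------.-----------.......
.....-------------.........--------------...------------------------.......
.....--------------.........----------------------------------------.......
.....--------------.......-------------------------------------------......
.....--------------....---------------------------------------------.......
.....--------.--.----------------------------------------------------......
```

Run:
```python
from h import *
T=lambda u,v:(130+u/2.85,160+v/2.85)
print("tip0",w2s(unproj("top",T(556,140),40)))
for a,b,z in (((356,203),(346.5,203),69),((394.5,206),(386,206),30)): print(w2s(unproj("top",a,z)),w2s(unproj("top",b,z)))
row((0,-265,150))
```

```text
tip0 [ -2.9 -91.9  40. ]
[  -3.2 -158.8   69. ] [  -0.5 -138.4   69. ]
[ -14.8 -250.    30. ] [ -12.2 -230.8   30. ]
row [-237.5    3.   -77.1] [ 0.015  1.114 -0.011] world [ 608.9 -188.4  150. ]
```

Emit:
{"fn": "play_rows", "kwargs": {
  "series": [
    [-237,0,-77,0,1.114,0,0],
    [-237,0,-77,0,1.114,0,0],
    [-237,0,-77,0,1.114,0,0],
    [-237,0,-77,0,1.114,0,0],
    [-237,0,-77,0,1.114,0,0],
    [-237,0,-77,0,1.114,0,0],
    [-237,0,-77,0,1.114,0,0],
    [-237,45,-77,0,1.114,0,0],
    [-237,90,-77,0,1.114,0,0],
    [-237,90,-77,0,1.114,0,0]
  ]
}}

```text
time_s: 8.48
eef_pos: [605.7, -187.8, 58.5]
orientation: [0.71, 0.046, -0.051, -0.7]
contact_force: [-0.0, 0.8, 0.6]
width: -0.1
```

Run:
```python
from h import *
now();row((0,-235,56))
```

```text
t 8.47 tcp in stand [  -3.1 -264.    58.5] F(stand) [0.1 0.8 0.6] w -0.1
row [ 3.2  2.  29. ] [ 0.014  0.003 -0.009] world [ 604.9 -158.7   56. ]
```

Emit:
{"fn": "play_rows", "kwargs": {
  "series": [
    [3,0,15,0,0,0,0],
    [3,0,25,0,0,0,0],
    [3,0,30,0,0,0,0],
    [3,0,34,0,0,0,0],
    [3,0,37,0,0,0,0],
    [3,0,37,0,0,0,0],
    [3,0,37,0,0,0,0]
  ]
}}

```text
time_s: 9.35
eef_pos: [606.7, -162.0, 60.8]
orientation: [0.717, 0.048, -0.047, -0.694]
contact_force: [12.8, -50.2, -20.0]
width: -0.0
```

Run:
```python
from h import *
now()
```

```text
t 9.35 tcp in stand [   1.3 -238.5   60.8] F(stand) [  5.9 -51.4 -20. ] w -0.0
```

Emit:
{"fn": "play_rows", "kwargs": {
  "series": [
    [0,0,-25,0,0,0,0],
    [0,0,-25,0,0,0,0],
    [0,-60,-25,0,0,0,45],
    [0,-95,-25,0,0,0,45],
    [0,-95,-25,0,0,0,45]
  ]
}}

```text
time_s: 9.98
eef_pos: [613.0, -183.2, 162.9]
orientation: [0.718, 0.051, -0.045, -0.693]
contact_force: [0.2, 0.4, 0.9]
width: 38.7
```

Run:
```python
from h import *
now()
c,s=np.cos(np.radians(64)),np.sin(np.radians(64))
M=np.array([[c,0,-s],[s,0,c],[0,-1,0]])
row((36,-17.5,150),M)
```

```text
t 9.97 tcp in stand [   4.7 -260.4  162.9] F(stand) [0.2 0.4 0.9] w 38.7
row [ 31.6   4.4 243.2] [ 0.036 -1.115 -0.014] world [611.5  61.7 150. ]
```

Emit:
{"fn": "play_rows", "kwargs": {
  "series": [
    [32,4,243,0.036,-1.115,-0.014,45],
    [32,4,243,0.036,-1.115,-0.014,45],
    [32,4,243,0.036,-1.115,-0.014,45],
    [32,4,243,0.036,-1.115,-0.014,45],
    [32,4,243,0.036,-1.115,-0.014,45],
    [32,4,243,0.036,-1.115,-0.014,45],
    [32,4,243,0.036,-1.115,-0.014,45],
    [32,4,243,0.036,-1.115,-0.014,45]
  ]
}}

```text
time_s: 10.98
eef_pos: [611.5, 62.0, 150.2]
orientation: [-0.574, -0.413, 0.413, 0.574]
contact_force: [-0.1, 0.0, 0.3]
width: 38.2
```

Run:
```python
from h import *
now()
c,s=np.cos(np.radians(64)),np.sin(np.radians(64))
M=np.array([[c,0,-s],[s,0,c],[0,-1,0]])
row((36,-17.5,74),M)
im=camera("top"); cv2.imwrite("pics/top3.png",im[:,:,::-1]); cv2.imwrite("pics/side3.png",camera("side")[:,:,::-1])
print("\n".join("".join("#" if v>200 else "+" if v>170 else "-" if v>120 else "." for v in r) for r in im.min(2)[184:218,320:400]))
```

```text
t 10.97 tcp in stand [ 36.1 -17.2 150.2] F(stand) [-0.1  0.   0.3] w 38.2
row [-0.3 76.2 -0.1] [-0.    -0.004  0.   ] world [611.5  61.7  74. ]
---..........------------------------------------------------------.............
---..........------------------------------------------------------.............
---..........-------------------------------------------------------............
---..........----------+-++++++-------------------------------------............
---..........-------++++++#####+++----------------------------------............
---..........-----++####++++####++++--------------------------------............
---..........----++#####+---+##++##+++------+--+--++----------------............
---..........---+++#####++--+##++#####++++-+-+++-------------------.............
---..........--+++++#####+--+##########+++-+--+-----------------................
---.........--+###########--+##########++------------------++---................
---........--+############---#########++++--------++++++++++---.................
---........-++############--+#########+##++++++++++######+--.....
[... 1097 characters left out ...]
############++++######################+----.........
---........-+############################++#####################++------........
---.........-++++#######################################++++++++--------........
---.........--+++########################++#######++++++----------------........
---........----++#######################+-+++++++------------------------.......
---.......-----+###################++##+---------------------------------.......
----......-++---+###########++######++++---------+-+++-+++--+-+-+--------.......
----......-++----+###++#####++######+++---++++++++++++++++---------------.......
----......--+-...-+++++#####+++####+---++++++++++++++++------------------.......
```

Emit:
{"fn": "play_rows", "kwargs": {
  "series": [
    [0,40,0,0,0,0,45],
    [0,74,0,0,0,0,45],
    [0,74,0,0,0,0,45],
    [0,74,0,0,0,0,0],
    [0,74,0,0,0,0,0],
    [0,74,0,0,0,0,0],
    [0,74,0,0,0,0,0],
    [0,74,0,0,0,0,0]
  ],
  "force": 25
}}

```text
time_s: 12.08
eef_pos: [612.8, 61.7, 78.1]
orientation: [0.574, 0.414, -0.412, -0.573]
contact_force: [-1.0, 1.1, 5.9]
width: 16.9
```

Run:
```python
from h import *
now()
```

```text
t 12.07 tcp in stand [ 37.3 -17.7  78.1] F(stand) [-0.8  1.2  5.9] w 16.9
```

Emit:
{"fn": "play_rows", "kwargs": {
  "series": [
    [6.3,0,0.5,0,0,0,0],
    [12.4,0,2,0,0,0,0],
    [18.2,0,4.4,0,0,0,0],
    [23.5,0,7.6,0,0,0,0],
    [28.3,0,11.7,0,0,0,0],
    [32.4,0,16.5,0,0,0,0],
    [35.6,0,21.8,0,0,0,0],
    [38,0,27.6,0,0,0,0],
    [39.5,0,33.7,0,0,0,0],
    [40,0,40,0,0,0,0],
    [40,0,40,0,0,0,0]
  ]
}}

```text
time_s: 13.45
eef_pos: [587.1, 111.9, 78.1]
orientation: [0.574, 0.414, -0.413, -0.573]
contact_force: [-3.9, -6.4, 4.3]
width: 17.1
```

Run:
```python
from h import *
now()
a=camera("top"); b=camera("side")
A=cv2.resize(a[165:255,220:420],None,fx=4,fy=4,interpolation=2); B=cv2.resize(b[150:250,240:440],None,fx=4,fy=4,interpolation=2)
cv2.imwrite("pics/t4.png",np.vstack([A[:240],B])[:600,:,::-1])
```

```text
t 13.45 tcp in stand [18.5 35.5 78.1] F(stand) [-4.8 -5.8  4.3] w 17.1
```

View pics/t4.png

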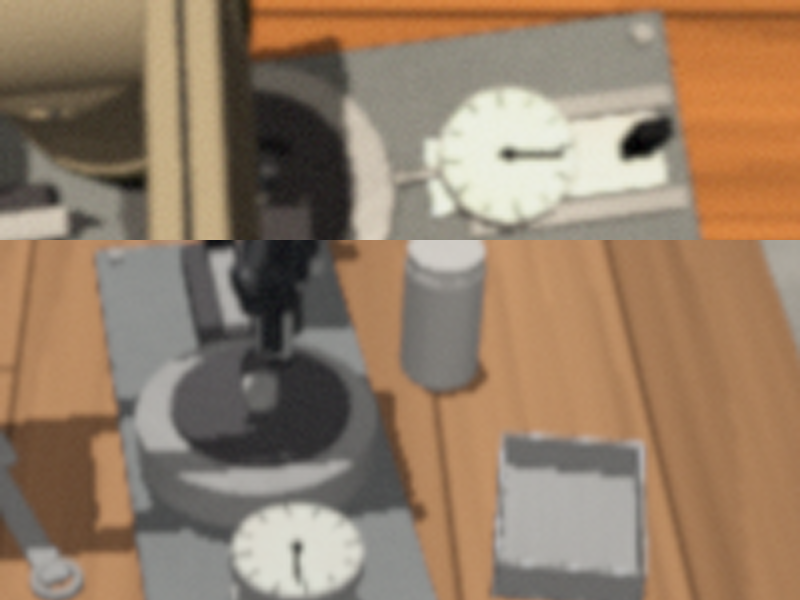

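Run:
```python
from h import *
t=lambda u,v:(220+u/4,165+v/4); s=lambda u,v:(240+u/4,150+(v-240)/4)
needle(t(508,153),t(562,154),"top"); needle(s(297,547),s(299,592))
needle((320+27,184+18.5),(320+26.7,184+6),"top")
```

```text
pivot [  -1.3 -139.3   70. ] needle 3.292681515111226 len 29.23302926485722
pivot [   1.6 -141.6   70. ] needle 3.2711740813845434 len 35.59845502265514
pivot [   0.3 -139.5   70. ] needle 1.6938084394273039 len 27.7093846918332
```

Emit:
{"fn": "play_rows", "kwargs": {
  "series": [
    [-0.4,0,6.6,0,0,0,0],
    [-1.5,0,12,0,0,0,0],
    [-3.5,0,17.3,0,0,0,0],
    [-6.1,0,22.2,0,0,0,0],
    [-9.4,0,26.7,0,0,0,0],
    [-13.2,0,30.7,0,0,0,0],
    [-17.6,0,34.2,0,0,0,0],
    [-21.2,0,36.3,0,0,0,0],
    [-24.4,0,37.8,0,0,0,0],
    [-24.4,0,37.8,0,0,0,0]
  ]
}}

```text
time_s: 14.8
eef_pos: [544.5, 100.3, 78.2]
orientation: [0.575, 0.414, -0.412, -0.572]
contact_force: [4.4, -5.1, -2.2]
width: 16.9
```

Run:
```python
from h import *
p=now(); print(np.degrees(np.arctan2(p[1],p[0])))
a=camera("top"); b=camera("side")
A=cv2.resize(a[165:225,300:420],None,fx=6,fy=6,interpolation=2); B=cv2.resize(b[205:245,270:390],None,fx=6,fy=6,interpolation=2)
cv2.imwrite("pics/t5.png",np.vstack([A,B])[:600,:,::-1])
```

```text
t 14.8 tcp in stand [-25.2  29.7  78.2] F(stand) [ 3.7 -5.7 -2.2] w 16.9
130.3204713575699
```

View pics/t5.png

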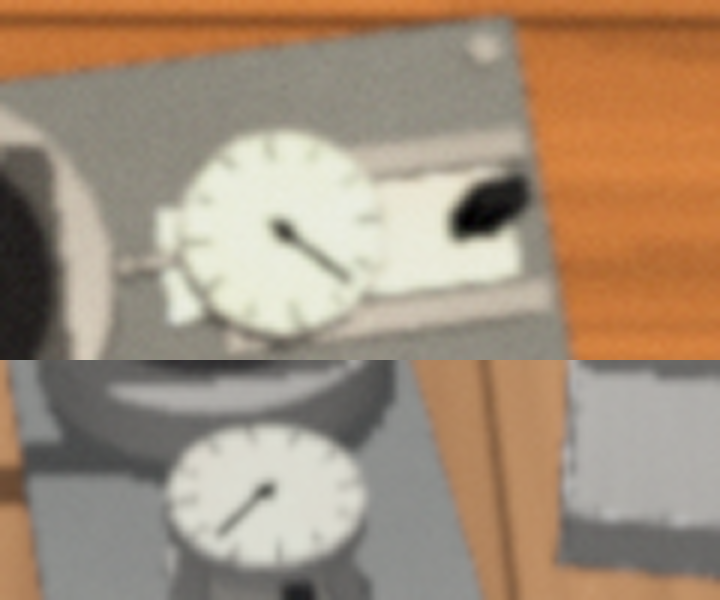

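Run:
```python
from h import *
t=lambda u,v:(300+u/6,165+v/6); s=lambda u,v:(270+u/6,205+(v-360)/6)
needle(t(282,230),t(348,278),"top"); needle(s(265,490),s(218,535))
```

```text
pivot [  -1.5 -139.2   70. ] needle 3.914943207133055 len 29.34706118165838
pivot [   1.4 -141.3   70. ] needle 3.9246041866738017 len 29.627858511880333
```

Emit:
{"fn": "play_rows", "kwargs": {
  "series": [
    [0,0,0,0,0,0,38],
    [0,0,0,0,0,0,38],
    [0,0,0,0,0,0,38],
    [0,-25,0,0,0,0,38],
    [0,-60,0,0,0,0,38],
    [0,-110,0,0,0,0,38],
    [0,-160,0,0,0,0,0],
    [0,-160,0,0,0,0,0]
  ]
}}

```text
time_s: 15.9
eef_pos: [546.6, 101.2, 244.1]
orientation: [0.577, 0.417, -0.41, -0.571]
contact_force: [-0.1, -0.2, -0.0]
width: -0.1
```

Run:
```python
from h import *
now()
c,s=np.cos(np.radians(35)),np.sin(np.radians(35))
# leaned: fingers point +x and down, jaw along stand y ; x tool = +y
for M in ([[0,s,-c],[1,0,0],[0,-c,-s]],):
    M=np.array(M,float); print(np.linalg.det(M)); row((-150,210,140),M)
print(state()["qpos"])
a=camera("top"); b=camera("side")
A=cv2.resize(a[165:225,300:420],None,fx=6,fy=6,interpolation=2); B=cv2.resize(b[120:190,270:390],None,fx=6,fy=6,interpolation=2)
cv2.imwrite("pics/t6.png",np.vstack([A,B])[:780,:,::-1][:600]); 
cv2.imwrite("pics/t6.png",cv2.resize(np.vstack([A,B])[:,:,::-1],None,fx=.75,fy=.75))
```

```text
t 15.9 tcp in stand [-23.   30.3 244.1] F(stand) [-0.1 -0.2 -0. ] w -0.1
1.0
row [105.  101.9 194.6] [-0.586 -0.442 -0.139] world [396.7 262.3 140. ]
[ 0.09213985 -0.00722502  1.60821247 -0.00211711  1.52693124 -1.15632256]
```

View pics/t6.png

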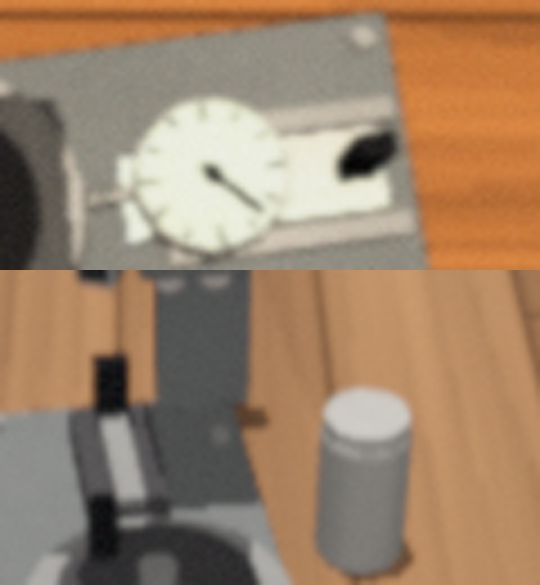

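```bash
cat >> h.py <<'E'
def read(n,im,cy):
    s=np.load("s.npy"); g=np.arange(-34,34.01,.25); X,Y=np.meshgrid(g,g,indexing="ij")
    uv=proj(n,S2W(np.c_[X.ravel(),Y.ravel()+cy,np.full(X.size,70)],s)).astype(np.float32).reshape(*X.shape,2)
    p=cv2.remap(im.min(2).astype(np.float32),uv[...,0],uv[...,1],cv2.INTER_CUBIC)
    D=np.clip(215-p,0,None); D[D<50]=0; D[np.hypot(X,Y)>31]=0
    # pivot = blob peak near centre, line through ray search
    best=(0,)
    for px in np.arange(-5,5.1,.5):
        for py in np.arange(-5,5.1,.5):
            for a in np.radians(np.arange(0,360,1)):
                pass
    from scipy.ndimage import gaussian_filter,map_coordinates
    B=gaussian_filter(np.clip(215-p,0,None),6); m=np.hypot(X,Y)<9; i=np.argmax(np.where(m,B,0)); px,py=X.flat[i],Y.flat[i]
    r=np.arange(8,24,.5); A=np.radians(np.arange(0,360,.5)); Bs=gaussian_filter(np.clip(215-p,0,None),3)
    v=[map_coordinates(Bs,[((px+r*np.sin(a))+34)*4,((py+r*np.cos(a))+34)*4],order=1,mode="nearest").mean() for a in A]
    k=np.argmax(v); idx=np.arange(k-30,k+31); w=np.array(v)[idx%720]; w=np.clip(w-w.max()*.5,0,None); return (A[k]+np.sum(w*np.radians((idx-k)*.5))/w.sum()),px,py+cy
E
sed -i '/best=(0,)/,/pass$/d' h.py
python3 - <<'E'
from h import *
L=lambda f:cv2.imread(f"pics/{f}.png")[:,:,::-1]
for n,f,cy in (("top","top0",-161),("top","top2",-139),("top","top3",-139),("side","side0",-162),("side","side1",-141),("side","side3",-141)): print(f,np.round(read(n,L(f),cy),3))
t4=L("t4")
im=np.zeros((400,640,3),np.uint8); im[165:225,220:420]=cv2.resize(t4[:240],(200,60),interpolation=cv2.INTER_AREA); print("t4 top",np.round(read("top",im,-139),3))
im[150:240,240:440]=cv2.resize(t4[240:],(200,90),interpolation=cv2.INTER_AREA);print("t4 side",np.round(read("side",im,-141),3))
for n,cy in (("top",-139),("side",-141)): 
  im=camera(n); cv2.imwrite(f"pics/{n}7.png",im[:,:,::-1]); print("now",n,np.round(read(n,im,cy),3))
E
```

```text
top0 [   6.256   -0.5   -159.5  ]
top2 [   1.729   -0.5   -139.   ]
top3 [   1.727   -0.5   -139.   ]
side0 [-3.0000e-03  7.5000e-01 -1.6025e+02]
side1 [   1.688    1.    -140.25 ]
side3 [   1.687    1.    -140.25 ]
t4 top [   3.287   -1.    -139.25 ]
t4 side [   3.309    0.75  -140.75 ]
now top [   3.934   -1.25  -139.25 ]
now side [   3.958    0.5   -140.5  ]
```

Run:
```python
from h import *
T=lambda u,v:(130+u/2.85,160+v/2.85); S=lambda u,v:(220+u/2.9,85+v/2.9)
print("mark foot front",w2s(unproj("top",T(195,182),44)),"rear top",w2s(unproj("top",T(166,178),84)),"side top",w2s(unproj("side",S(217,158),84)),"side foot",w2s(unproj("side",S(217,192),44)))
print("lamp top corners",[w2s(unproj("top",T(*c),190)) for c in ((22,62),(195,40),(203,130),(30,153))])
print("upright base",w2s(unproj("side",S(248,188),0)),w2s(unproj("side",S(303,188),0)),"at12",w2s(unproj("side",S(248,188),12)))
print("upright top",[w2s(unproj("top",T(*c),190)) for c in ((22,30),(48,27))])
a=np.radians(45);c,s=np.cos(a),np.sin(a);M=np.array([[0,s,-c],[1,0,0],[0,-c,-s]])
row((-150,214,200),M)
```

```text
mark foot front [  0.4 188.6  44. ] rear top [ -0.8 197.6  84. ] side top [  1.7 191.6  84. ] side foot [  1.2 192.9  44. ]
lamp top corners [array([ 67.9, 250.4, 190. ]), array([ 68.2, 139.1, 190. ]), array([  8.1, 138.3, 190. ]), array([  7.5, 247.9, 190. ])]
upright base [ 40.7 257.2   0. ] [ 96.1 248.9   0. ] at12 [ 38.2 240.3  12. ]
upright top [array([ 89.3, 249.5, 190. ]), array([ 89.2, 232.8, 190. ])]
row [110.6  36.  191.8] [-0.77  -0.432 -0.181] world [396.2 266.2 200. ]
```

Run:
```python
from h import *
a=np.radians(45);c,s=np.cos(a),np.sin(a);M=np.array([[0,s,-c],[1,0,0],[0,-c,-s]])
row((-136,225,203),M)
```

```text
row [126.6  33.  184. ] [-0.77  -0.432 -0.181] world [408.6 279.  203. ]
```

Emit:
{"fn": "play_rows", "kwargs": {
  "series": [
    [127,33,184,-0.77,-0.432,-0.181,0],
    [127,33,184,-0.77,-0.432,-0.181,0],
    [127,33,184,-0.77,-0.432,-0.181,0],
    [127,33,184,-0.77,-0.432,-0.181,0],
    [127,33,184,-0.77,-0.432,-0.181,0],
    [127,33,184,-0.77,-0.432,-0.181,0],
    [127,33,184,-0.77,-0.432,-0.181,0],
    [127,33,184,-0.77,-0.432,-0.181,0],
    [127,33,184,-0.77,-0.432,-0.181,0],
    [127,33,184,-0.77,-0.432,-0.181,0]
  ]
}}

```text
time_s: 17.35
eef_pos: [409.4, 279.0, 203.5]
orientation: [0.609, 0.695, -0.288, -0.252]
contact_force: [1.0, 0.3, -0.3]
width: -0.5
```

Run:
```python
from h import *
now()
a=np.radians(45);c,s=np.cos(a),np.sin(a);M=np.array([[0,s,-c],[1,0,0],[0,-c,-s]])
row((5,225,62),M)
```

```text
t 17.35 tcp in stand [-135.2  224.9  203.5] F(stand) [ 1.1  0.1 -0.3] w -0.5
row [  0.3 199.2   1. ] [ 0.    -0.001 -0.001] world [548.3 297.9  62. ]
```

Advance along the finger axis, then look before pushing.

Emit:
{"fn": "play_rows", "kwargs": {
  "series": [
    [0,50,1,0,0,0,0],
    [0,100,1,0,0,0,0],
    [0,140,1,0,0,0,0],
    [0,170,1,0,0,0,0],
    [0,190,1,0,0,0,0],
    [0,199,1,0,0,0,0],
    [0,199,1,0,0,0,0]
  ]
}}

```text
time_s: 18.23
eef_pos: [548.3, 297.2, 61.7]
orientation: [0.609, 0.695, -0.288, -0.252]
contact_force: [-0.4, 0.7, 0.8]
width: 0.2
```

Run:
```python
from h import *
now()
crop("side",240,90,130,100,6,"u1")
for n,cy in (("top",-139),("side",-141)): print(np.round(read(n,camera(n),cy),3))
```

```text
t 18.23 tcp in stand [  4.9 224.3  61.7] F(stand) [-0.3  0.8  0.8] w 0.2
[   3.935   -1.25  -139.25 ]
[   3.958    0.5   -140.5  ]
```

View pics/u1.png

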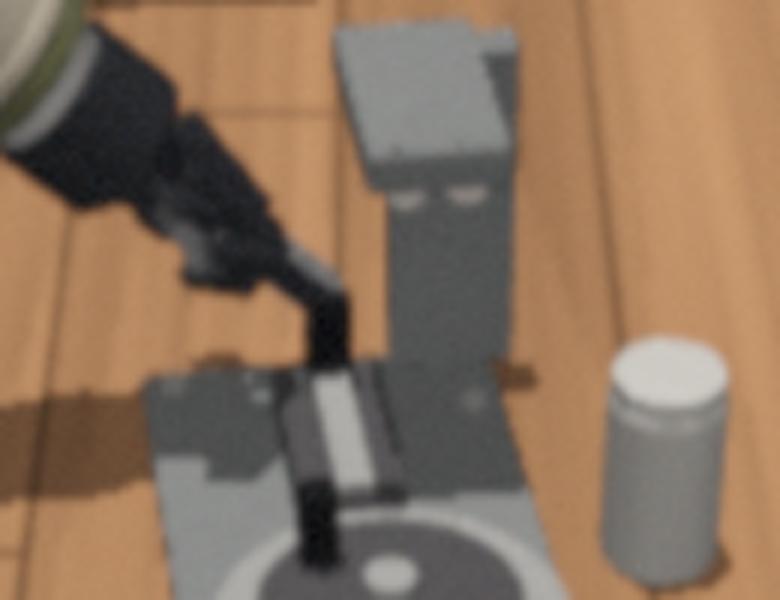

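Emit:
{"fn": "play_rows", "kwargs": {
  "series": [
    [-6,0,0,0,0,0,0],
    [-12,0,0,0,0,0,0],
    [-18,0,0,0,0,0,0],
    [-24,0,0,0,0,0,0],
    [-29,0,0,0,0,0,0],
    [-33,0,0,0,0,0,0],
    [-33,0,0,0,0,0,0]
  ]
}}

```text
time_s: 19.25
eef_pos: [552.4, 268.9, 63.9]
orientation: [0.606, 0.698, -0.286, -0.252]
contact_force: [-3.8, 22.0, -3.4]
width: -0.2
```

Run:
```python
from h import *
now()
```

```text
t 19.25 tcp in stand [  5.2 195.8  63.9] F(stand) [-0.8 22.3 -3.4] w -0.2
```

Emit:
{"fn": "play_rows", "kwargs": {
  "series": [
    [-9,0,0,0,0,0,0],
    [-9,0,0,0,0,0,0]
  ]
}}

```text
time_s: 19.5
eef_pos: [552.2, 268.4, 64.4]
orientation: [0.6, 0.704, -0.283, -0.253]
contact_force: [-0.4, 49.0, -18.7]
width: -0.1
```

Run:
```python
from h import *
now(); b=camera("side"); cv2.imwrite("pics/side8.png",b[:,:,::-1]); crop("side",240,90,130,100,6,"u2",b)
```

```text
t 19.5 tcp in stand [  4.9 195.3  64.4] F(stand) [  6.2  48.6 -18.7] w -0.1
```

View pics/u2.png

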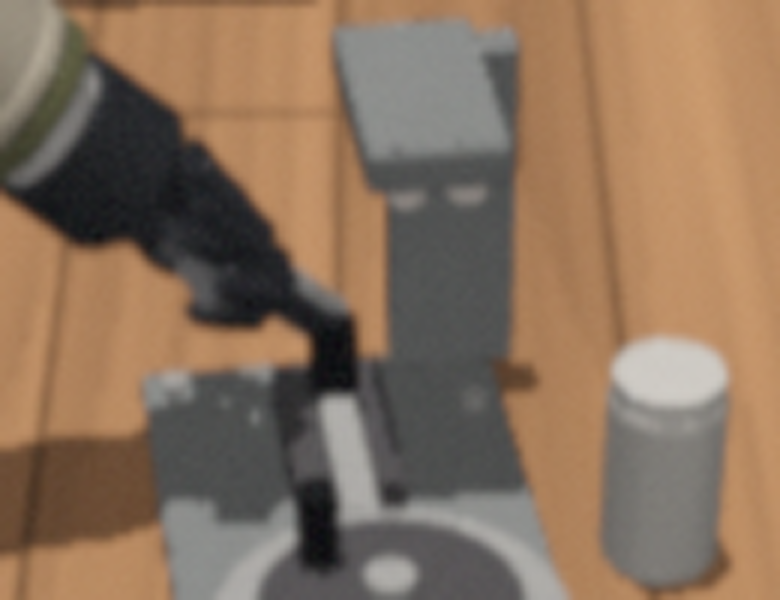

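Emit:
{"fn": "play_rows", "kwargs": {
  "series": [
    [15,0,0,0,0,0,0],
    [33,0,0,0,0,0,0],
    [33,0,0,0,0,0,0],
    [33,-60,0,0,0,0,0],
    [33,-120,0,0,0,0,0],
    [33,-180,0,0,0,0,0],
    [33,-200,0,0,0,0,0],
    [33,-200,0,0,0,0,0],
    [33,-200,0,0,0,0,0]
  ]
}}

```text
time_s: 20.68
eef_pos: [406.9, 276.5, 204.3]
orientation: [0.6, 0.704, -0.283, -0.253]
contact_force: [-0.6, 0.2, -0.2]
width: 0.0
```

Run:
```python
from h import *
now(); b=camera("side"); a=camera("top")
print(np.round(read("top",a,-139),3),np.round(read("side",b,-141),3)); crop("side",230,90,190,150,4,"u3",b)
```

```text
t 20.68 tcp in stand [-138.   222.8  204.3] F(stand) [-0.6  0.3 -0.2] w 0.0
[   3.935   -1.25  -139.25 ] [   3.958    0.5   -140.5  ]
```

Run:
```python
from h import *
b=camera("side").astype(int)
sl=(slice(134,176),slice(284,312))
for f in ("side3","side8"):
    r=cv2.imread(f"pics/{f}.png")[:,:,::-1].astype(int); print(f,np.abs(r-b)[sl].mean())
r=cv2.imread("pics/side7.png")[:,:,::-1].astype(int)
best=[(np.abs(r[134:152,288:302]-b[134+d:152+d,288:302]).mean().round(1),d) for d in range(-3,7)]; print(sorted(best)[:3])
now(); finish_job()
```

```text
side3 8.60515873015873
side8 19.667233560090704
[(np.float64(2.1), 0), (np.float64(6.4), -1), (np.float64(8.6), 1)]
t 20.82 tcp in stand [-138.2  222.4  203.2] F(stand) [0.6 0.  0.7] w 0.0
the job is handed in; nothing more can be done
```

I carried out the whole sequence and handed the job in at about 20.8 s; no verdict was reported.

**What I did**
- **Gauge:** I gripped the paddle and slid the gauge in. A second push from behind at about 50 N moved it no further.
- **Flywheel:** I turned it by the knob about 155° counter-clockwise, then let go.
- **Marking slide:** I pushed it with leaning fingers until it stopped hard at about 49 N (the spring gives at most 5.6 N). I then backed off and retracted the arm.

**Last checks**
- **Reading:** the needle read 3.94 rad (top camera) and 3.96 rad (side camera), or about 3.96 after zeroing both. The expected maximum is 4.0, so it is within the 0.1 rad allowed. It did not change before, or after, the marking push.
- **Wheel position:** the knob angles put the wheel about 1–3° past its high spot. The needle reading by itself allows up to about 15°.
- **Marking slide:** the final picture matches the one before the push with zero pixel shift, so the slide is back home.
- **Touching:** the force on the arm was about zero.

**Disagreement:** the pictures showed only about 20 mm of gauge travel, not 25 mm. I still take it as fully in: it would not move under 50 N, and the readings (1.7, 3.3 and 3.96 rad) fit the range for a fully-in gauge.

**Not checked:** the last picture could not be viewed because the viewing limit was reached, so the final slide check is numerical only. I did not measure the spanner, can or tray at the end. The can looked undisturbed in the pictures I viewed, and no move was aimed near any of them.

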